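Stack two flanged hubs on the centring spigot of a welding fixture

ROBOT

A 6-joint arm with a two-finger parallel gripper is mounted at the origin on the work surface. World frame = base frame: x ahead of the robot, y to its left, z up, the work surface at z = 0. Lengths are in mm, angles in rad, forces in N, time in s.
With the tool pointing down it reaches from about 275 to 825 mm from the base axis. Payload 4.9 kg.
Tool frame: the origin (TCP) lies at the very end of the fingers, on their centre line; the grasp point (between the pads) lies 19 mm behind it; z points along the fingers, y is the direction in which the jaws open and shut (so a half turn about z gives the same grasp; the last joint's range is limited). The gripper opens to 85 mm and grips with 20 to 120 N. Pads are 22 mm wide; open, the fingers measure 114 mm over their backs; the gripper's body (76 mm by 85 mm) begins 54 mm behind the grasp point. The pads swing forward as they close: fully open they stand 13 mm farther back than shut.
Start: joints at [-1.235, 0.326, -0.193, 1.052, 0, 1.437], TCP at [249.003, -490.424, 231.281] pointing down, gripper open.
Joint ranges: [-2.65, 2.65], [-0.97, 1.79], [-1.3, 1.35], [-1.93, 2.1], [-1.47, 1.37], [-3.14, 3.14]. Speed limits (rad/s): [2.57, 2.57, 3.14, 3.14, 3.14, 3.14].

INTERFACE

Orientations are given as [roll, pitch, yaw] about the fixed x, y, z axes, in that order (R = Rz(yaw) Ry(pitch) Rx(roll)).
In Python, from bench import bot, solve_ik, imaging gives the robot as it stands. Calls block until the motion is done:
- bot.move_ptp(position, orientation): joint-space move of the TCP to a pose.
- bot.movel(position, rot=None, max_speed=150, threshold=None): straight line of the TCP; rot=None keeps the orientation; max_speed is the mean speed in mm/s. With threshold (N) it stops when the force on the tool has changed by that much, and returns True; else False.
- bot.move_j(angles): joint-space move.
- bot.grip(opening, effort=None): opening from 0.0 (shut) to 1.0 (fully open); effort is the grip in N (None keeps the last); returns when the fingers have stopped.
- bot.dwell(seconds).
- solve_ik(position, orientation): joint angles nearest the present ones, or None.
- bot.get_state(): the state.
- imaging.capture(name): name is "side" or "top"; returns the picture (420x560x3 uint8, blue, green, red); there is no depth.
- imaging.camera_model(name): a dict with "K" (3x3 intrinsics, pixels), "k1" (the pictures are not rectified: a ray, as slopes to the right and down, at radius r is drawn at 1 + k1 r^2 times it, then the intrinsics apply), "position" and "rotation" of the camera in the world. Camera axes: x right, y up, looking along -z (the intrinsics and any distortion apply to the point x, -y, -z); pixel columns grow to the right and rows downward; lengths in mm; the calibration is good to about 2 mm. A picture is of the moment at which its call begins. camera_model takes no time and is no camera call.
A pose or a line that the arm cannot do raises bot.IKError and nothing moves.
- bot.sign_off(): hands the job in, once; it reports no verdict.
The state is a dict: "t": time; "qpos": joint angles; "joint_velocities": joint speeds; "effort": joint torques, N m; "tcp_pos": TCP position; "orientation": TCP orientation; "contact_force": force on the tool from outside, world axes, zero at the start; "wrist_torque": the same for the moment, N m; "opening": opening from 0.0 (shut) to 1.0 (fully open).
Only numpy, scipy, OpenCV 4.12 (cv2) and the standard library are available. Lean on these libraries where they do the work, as an engineer would, in place of code of your own. Each camera call takes 0.05 s, during which the arm holds its last target.

TASK

Load the welding fixture: put the wide-flanged open hub over the spigot, flange down and fully home on the round plate, and let go of it; then put the small-flanged open hub over the same spigot, flange down and fully home on top of the first. Lower each one down, do not drop it from a height, and leave the hub with the capped top where it stands.

Things in the scene. Friction and masses are not known exactly. Their poses are not given: they have to be found in the camera images.
- wide_hub_center (a point): Wide open hub, bare steel, loose, about 0.75 kg: flange 100 mm across, 10 mm thick, six small bolt holes, at the bottom; on it a neck 52 mm across (10 to 50 mm above the underside: grip here); open 40 mm bore right through; 50 mm high. Stands flange down on the bench. Point: on its axis, half-way up (25 mm); z up. A flangeless sleeve and a neckless flat ring lying about are not part of the job.
- small_hub_center (a point): Small open hub, bare steel, loose, about 0.4 kg: flange 72 mm across, 10 mm thick, four small bolt holes, at the bottom; on it a neck 48 mm across (10 to 44 mm above the underside: grip here); open 40 mm bore right through; 44 mm high. Stands flange down on the bench. Point: on its axis, half-way up (22 mm above the underside); z up.
- capped_hub_center (a point): Capped hub, not to be used: bare steel, loose, flange 86 mm across and 10 mm thick at the bottom, neck 50 mm across closed by a flat solid top; 48 mm high. Point: on its axis, half-way up (24 mm above the underside); z up.
- spigot_foot (a point): Foot of the spigot: on its axis, at the plate's upper face, 12 mm above the bench; z up. Fixed grey round plate 150 mm across, four bolt heads 5 mm high 66 mm from the axis. Central steel spigot 32 mm across rises 70 mm above the plate (20 mm above the neck of a seated wide hub), its top 16 mm tapering to a nose 12 mm across; bores clear it by 4 mm all round.
Mind the look-alikes: they are no part of the job. Leave any black, blue or yellow look-alike of the part that bears small_hub_center alone.

How it is judged:
By the outcome, as a careful person would: the job done as asked, in the order asked, and still so for the second after the job is handed in, with the robot touching nothing.
It also fails if it takes over 54 s, if anything falls off the work surface, if the arm or the gripper's body presses on something with over 40 N, if the wrist force passes 120 N, or if a joint passes its speed limit or range.

## Working session

There is one attempt and no reset: what is moved stays moved. The work goes in short steps, each a Python script; the robot and the scene stay as the last script left them, time stands still between calls to the robot, and variables do not carry over. Pictures are saved under pics/ and viewed, and the job is handed in when it is done.

```bash
ls; mkdir -p pics; python3 - <<'E'
from bench import bot, imaging
import cv2
for n in("top","side"):
    cv2.imwrite(f"pics/{n}0.png",imaging.capture(n)); m=imaging.camera_model(n); print(m)
s=bot.get_state();print(s["t"],s["orientation"],s["contact_force"])
E
```

```text
pics
{'K': array([[437.23052665,   0.        , 277.44101539],
       [  0.        , 437.23052665, 201.87756045],
       [  0.        ,   0.        ,   1.        ]]), 'k1': -0.14209068774071804, 'position': array([ 392.87052759,  -42.64305777, 1035.61382594]), 'rotation': array([ 2.19972087e-01,  7.03332608e-04, -1.62171014e+00])}
{'K': array([[477.78697559,   0.        , 278.71257856],
       [  0.        , 477.78697559, 217.43557733],
       [  0.        ,   0.        ,   1.        ]]), 'k1': 0.0010318468942995603, 'position': array([ 520.58628396, -899.87690483,  640.72143856]), 'rotation': array([ 0.95923931,  0.00914717, -0.07372032])}
0.1 [-3.14004163e+00 -2.10776404e-04  4.69829323e-01] [0.24827493 1.05368509 0.01732457]
```

View pics/top0.png

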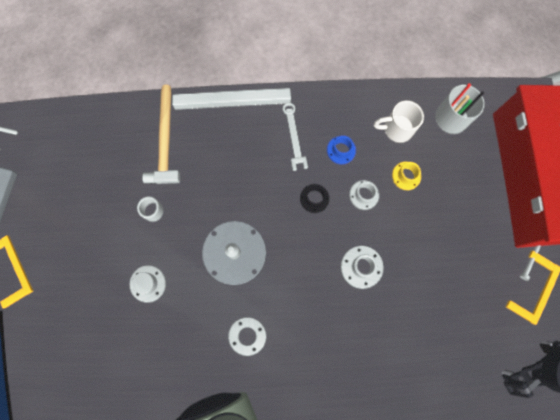

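View pics/side0.png

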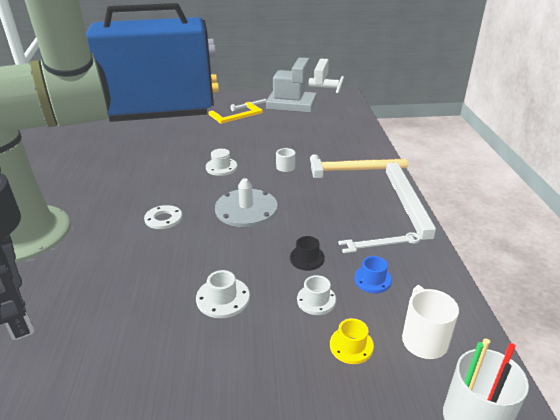

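```bash
cat > h.py <<'E'
import numpy as np, cv2
from scipy.spatial.transform import Rotation as R
from bench import bot, solve_ik, imaging
def ray(n,uv):
    m=imaging.camera_model(n); K=m["K"]
    x=(uv[0]-K[0,2])/K[0,0]; y=(uv[1]-K[1,2])/K[1,1]
    D=np.array([m["k1"],0,0,0,0.]) # k1 radial
    p=cv2.undistortPoints(np.array([[uv]],float),K,D).ravel()
    return m["position"], R.from_euler("xyz",m["rotation"]).as_matrix()@np.array([p[0],-p[1],-1.])
def onz(n,uv,z):
    o,d=ray(n,uv); return (o+d*(z-o[2])/d[2])
def tri(uvt,uvs):
    a,d=ray("top",uvt); b,e=ray("side",uvs)
    s=np.linalg.lstsq(np.c_[d,-e],b-a,rcond=None)[0]
    p,q=a+s[0]*d,b+s[1]*e
    return (p+q)/2,np.linalg.norm(p-q)
def proj(n,P):
    m=imaging.camera_model(n); K=m["K"]
    c=R.from_euler("xyz",m["rotation"]).as_matrix().T@(np.array(P,float)-m["position"])
    x,y=c[0]/-c[2],-c[1]/-c[2]; f=1+m["k1"]*(x*x+y*y)
    return np.array([K[0,0]*x*f+K[0,2],K[1,1]*y*f+K[1,2]])
def contour_world(n,mask,z):
    c,_=cv2.findContours(mask,cv2.RETR_EXTERNAL,cv2.CHAIN_APPROX_NONE)
    c=max(c,key=cv2.contourArea).reshape(-1,2)
    P=np.array([onz(n,p,z)[:2] for p in c.astype(float)],np.float32)
    return P,c
E
python3 - <<'E'
from h import *
im=cv2.imread("pics/top0.png"); si=cv2.imread("pics/side0.png")
def fl(n,im,seed,z,half=45,thr=110):
    g=im.min(2); m=(g>thr).astype(np.uint8)*255
    k,lab,st,ce=cv2.connectedComponentsWithStats(m); x,y=seed
    l=lab[y,x]; mm=(lab==l).astype(np.uint8)*255
    P,c=contour_world(n,mm,z)
    A=np.c_[2*P,np.ones(len(P))]; s=np.linalg.lstsq(A,(P**2).sum(1),rcond=None)[0]
    r=np.sqrt(s[2]+s[0]**2+s[1]**2); res=np.hypot(*(P-s[:2]).T)-r
    return s[:2].round(1),round(2*r,1),round(float(res.std()),2),len(c)
for nm,seed,z in(("wide",(347,258),7),("small",(354,202),7),("capped",(148,284),7),("ring",(235,328),7),):
    print(nm,fl("top",im,seed,z))
for t in (60,75,90): print("plate",fl("top",im,(215,245),10,thr=t))
a=cv2.resize(im[170:300,320:420],None,fx=4,fy=4,interpolation=cv2.INTER_CUBIC)
b=cv2.resize(im[210:300,190:280],None,fx=4,fy=4,interpolation=cv2.INTER_CUBIC)
out=np.zeros((520,800,3),np.uint8); out[:,:400]=a; out[:360,400:760]=b; cv2.imwrite("pics/c1.png",out)
a=cv2.resize(si[255:335,190:350],None,fx=4,fy=4,interpolation=cv2.INTER_CUBIC)
b=cv2.resize(si[170:230,200:290],None,fx=4,fy=4,interpolation=cv2.INTER_CUBIC)
out=np.zeros((560,640,3),np.uint8); out[:320]=a; out[320:,:360]=b; cv2.imwrite("pics/c2.png",out)
E
```

```text
wide (array([ 456.3, -244.1]), np.float64(102.1), 0.67, 122)
small (array([ 629.9, -264.9]), np.float64(74.7), 0.78, 86)
capped (array([441.6, 263.2]), np.float64(88.4), 0.66, 105)
ring (array([311.7,  32.3]), np.float64(87.9), 0.6, 111)
plate (array([722.2, -58.8]), np.float64(1458.7), 127.56, 2298)Traceback (most recent call last):
  File "<stdin>", line 13, in <module>
  File "<stdin>", line 7, in fl
  File "h.py", line 25, in contour_world
    P=np.array([onz(n,p,z)[:2] for p in c.astype(float)],np.float32)
                ~~~^^^^^^^
  File "h.py", line 11, in onz
    o,d=ray(n,uv); return (o+d*(z-o[2])/d[2])
        ~~~^^^^^^
  File "h.py", line 5, in ray
    m=imaging.camera_model(n); K=m["K"]
ValueError: time passes only in moves, steps and waits
```

```bash
sed -i 's/^def ray/import functools\nCM=functools.lru_cache(None)(imaging.camera_model)\ndef ray/; s/m=imaging.camera_model(n)/m=CM(n)/' h.py
cat > m.py <<'E'
from h import *
def circ(P):
    s=np.linalg.lstsq(np.c_[2*P,np.ones(len(P))],(P**2).sum(1),rcond=None)[0]
    r=np.sqrt(s[2]+s[0]**2+s[1]**2); res=np.hypot(*(P-s[:2]).T)-r
    return s[:2].round(1),round(float(2*r),1),round(float(res.std()),2)
def fl(n,im,seed,z,lo=110,hi=255):
    g=im.min(2); m=((g>lo)&(g<=hi)).astype(np.uint8)*255
    k,lab=cv2.connectedComponents(m); x,y=seed
    P,c=contour_world(n,(lab==lab[y,x]).astype(np.uint8)*255,z)
    return circ(P),len(c)
E
python3 - <<'E'
from m import *
im=cv2.imread("pics/top0.png"); si=cv2.imread("pics/side0.png")
print(im[245,215],im[245,190],im[260,347])
for t in (80,90,100): print("plate",fl("top",im,(215,245),11,t))
print(im[235:270,234].min(1))
a=cv2.resize(im[170:300,320:420],None,fx=4,fy=4,interpolation=cv2.INTER_CUBIC)
b=cv2.resize(im[210:300,190:280],None,fx=4,fy=4,interpolation=cv2.INTER_CUBIC)
out=np.zeros((520,800,3),np.uint8); out[:,:400]=a; out[:360,400:760]=b; cv2.imwrite("pics/c1.png",out)
a=cv2.resize(si[255:335,190:350],None,fx=4,fy=4,interpolation=cv2.INTER_CUBIC)
b=cv2.resize(si[170:230,200:290],None,fx=4,fy=4,interpolation=cv2.INTER_CUBIC)
out=np.zeros((560,640,3),np.uint8); out[:320]=a; out[320:,:360]=b; cv2.imwrite("pics/c2.png",out)
E
```

```text
[163 159 151] [96 91 91] [135 136 131]
plate ((array([714.1, -56.2]), 1459.2, 121.39), 2442)
plate ((array([863.9, -85.4]), 927.1, 179.05), 7687)
plate ((array([505.4,  55.5]), 151.7, 0.77), 185)
[150 152 150 151 150 150 150 144 133 121 119 128 151 171 187 198 210 218
 223 221 220 209 195 185 163 151 148 151 148 150 151 148 150 147 153]
```

View pics/c1.png

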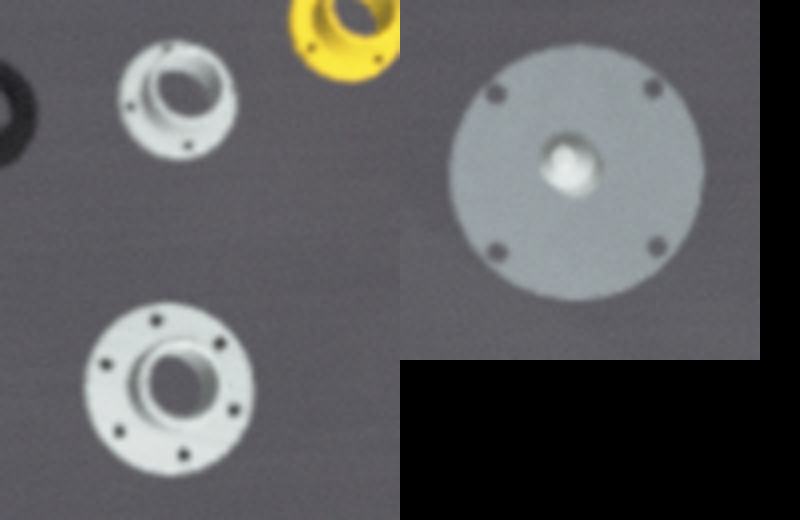

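View pics/c2.png

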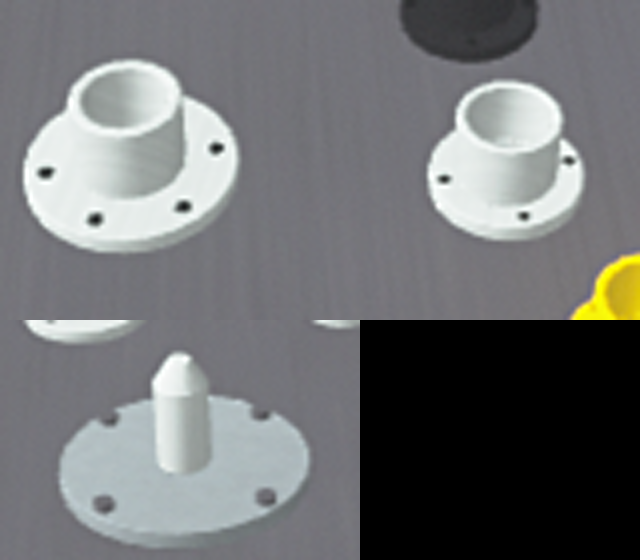

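```bash
python3 - <<'E'
from m import *
im=cv2.imread("pics/top0.png"); si=cv2.imread("pics/side0.png")
for n,t,s in(("nose82",(231.7,249.8),(244.7,178.7)),("wide50",(365.2,266),(222,279)),("small44",(366.7,192.2),(317.6,284))):
    print(n,tri(t,s),onz("side",s,float(n[-2:])).round(1),onz("top",t,float(n[-2:])).round(1))
# side flange-bottom silhouettes: plate lower half, and bolt heads in top view
top=[(496,93),(653,89),(657,247),(497,252)]
P=[onz("top",((x-400)/4+190-.4,y/4+210-.4),17)[:2].round(1) for x,y in top]; print(P,np.mean(P,0))
sd=[(109,420),(261,414),(266,497),(104,504)]
P=[onz("side",(x/4+200-.4,(y-320)/4+170-.4),17)[:2].round(1) for x,y in sd]; print(P,np.mean(P,0))
# flange holes side
w=[(46,173),(95,219),(183,207),(216,148)]
print(circ(np.array([onz("side",(x/4+190-.4,y/4+255-.4),10)[:2] for x,y in w])))
for c in((156,320),(220,343),(234,410),(184,455),(119,431),(106,364)): 
    pass
w=[(156,320),(220,343),(234,410),(184,455),(119,431),(106,364)]
print(circ(np.array([onz("top",(x/4+320-.4,y/4+170-.4),10)[:2] for x,y in w])))
for nm,seed in(("wide",(200,300)),("small",(305,305))):
    print(nm,fl("side",si,seed,0))
s=bot.get_state();print(s["t"])
E
```

```text
nose82 (array([505.46844472,  52.60392422,  84.25438935]), np.float64(4.2001840797568395)) [507.5  57.1  82. ] [503.6  52.6  82. ]
wide50 (array([ 457.34808201, -243.44752141,   48.03739244]), np.float64(4.750249388512749)) [ 459.9 -245.2   50. ] [ 454.9 -243.3   50. ]
small44 (array([ 630.30753005, -264.47244363,   41.38351794]), np.float64(5.441182786474405)) [ 632.6 -266.5   44. ] [ 626.9 -263.9   44. ]
[array([553.3, 100.7]), array([551.1,   8. ]), array([458.6,   9.4]), array([460. , 102.3])] [505.75  55.1 ]
[array([461.2,  95.6]), array([554.2,  94.3]), array([552.6,   4.5]), array([459.7,   5.5])] [506.925  49.975]
(array([ 457.8, -244.4]), 79.6, 0.18)
(array([ 456.9, -244.1]), 80.1, 0.11)
wide ((array([1285.3,  560.4]), 2205.9, 421.41), 3008)
small ((array([1285.3,  560.4]), 2205.9, 421.41), 3008)
0.1
```

```bash
python3 - <<'E'
from m import *
O=[np.pi,0,0]
for p in([457,-244,120],[457,-244,13],[505.5,54,140],[630.5,-265,120],[630.5,-265,11],[505.5,54,75],[505.5,54,200]): print(solve_ik(p,O))
bot.move_ptp([457,-244,110],O)
print(bot.get_state()["t"])
print(bot.movel([457,-244,13.5],max_speed=100,threshold=15))
print(bot.grip(0.0,70))
s=bot.get_state();print(s["t"],s["tcp_pos"],s["opening"],s["contact_force"])
bot.movel([457,-244,40],max_speed=80)
bot.movel([457,-244,150])
s=bot.get_state();print(s["t"],s["tcp_pos"],s["opening"],s["contact_force"])
for n in("top","side"): cv2.imwrite(f"pics/{n}1.png",imaging.capture(n))
E
```

```text
[-0.63296261  0.37326418 -0.435364    0.76216814  0.          2.50863005]
[-0.63296261  0.52426043 -0.5356196   0.5109163   0.          2.50863005]
[-0.03886394  0.33390735 -0.43534095  0.80154802  0.          3.10272872]
[-0.50570685  0.65423828  0.04920463  0.96576268  0.          2.6358858 ]
[-0.50570685  0.76420712 -0.04893318  0.75765603  0.          2.6358858 ]
[-0.03886394  0.41655613 -0.50940534  0.64483485  0.          3.10272872]
[-0.03886394  0.27412508 -0.34990425  0.946767    0.          3.10272872]
1.4
False
False
2.9417 [ 457.40302286 -244.54871808   14.3422926 ] 0.5846162103003925 [-1.22198195  0.53161042  6.24155086]
4.3083 [ 456.18597832 -243.40711003  148.90774493] 0.5816658637029712 [-0.13991516 -0.31944955 -8.81523464]
```

```bash
python3 - <<'E'
from m import *
o,d=np.array([0,0]),0
im=cv2.imread("pics/top1.png"); si=cv2.imread("pics/side1.png")
print(proj("top",[457,-244,140]),proj("side",[457,-244,140]))
a=cv2.resize(im[200:340,310:450],None,fx=4,fy=4,interpolation=cv2.INTER_CUBIC)[:, :400]
a=cv2.resize(im[210:350,320:450],(400,430)); b=cv2.resize(si[140:290,160:290],(400,461))
out=np.zeros((470,800,3),np.uint8); out[:430,:400]=a; out[:461,400:]=b; cv2.imwrite("pics/c3.png",out)
E
```

```text
[373.97513203 261.65308093] [216.26893299 239.54415768]
```

View pics/c3.png

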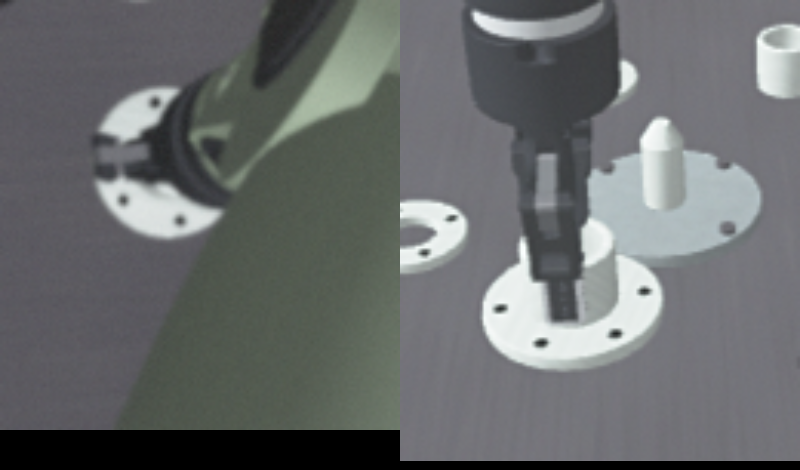

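```bash
python3 - <<'E'
from m import *
w=[(500,309),(541,343),(615,333),(644,291)]
P=np.array([onz("side",((x-400)/3.077+160-.3,y/3.077+140-.3),146.0)[:2] for x,y in w]);print(circ(P))
t=[(155,103),(123,200),(180,220)]
P=np.array([onz("top",(x/3.077+320-.3,y/3.077+210-.3),146.0)[:2] for x,y in t]);print(circ(P))
S=[bot.get_state()["tcp_pos"] for _ in range(5)];print(S)
E
```

```text
(array([ 456.6, -244.8]), 79.8, 0.11)
(array([ 455.7, -242.5]), 79.0, 0.0)
[array([ 456.03607747, -243.28493035,  148.59150112]), array([ 456.03607747, -243.28493035,  148.59150112]), array([ 456.03607747, -243.28493035,  148.59150112]), array([ 456.03607747, -243.28493035,  148.59150112]), array([ 456.03607747, -243.28493035,  148.59150112])]
```

```bash
python3 - <<'E'
from m import *
bot.movel([505.7,54.5,150],max_speed=200)
bot.movel([505.7,54.5,106],max_speed=80)
s=bot.get_state();print(s["t"],s["tcp_pos"],s["contact_force"])
im=imaging.capture("top");si=imaging.capture("side")
cv2.imwrite("pics/top2.png",im);cv2.imwrite("pics/side2.png",si)
a=cv2.resize(im[180:320,170:300],(400,431)); b=cv2.resize(si[130:260,180:310],(400,400))
out=np.zeros((470,800,3),np.uint8); out[:431,:400]=a; out[:400,400:]=b; cv2.imwrite("pics/c4.png",out)
E
```

```text
6.7667 [505.98080299  54.3744031  106.17678419] [ 0.07268881  0.63426548 -8.43644507]
```

View pics/c4.png

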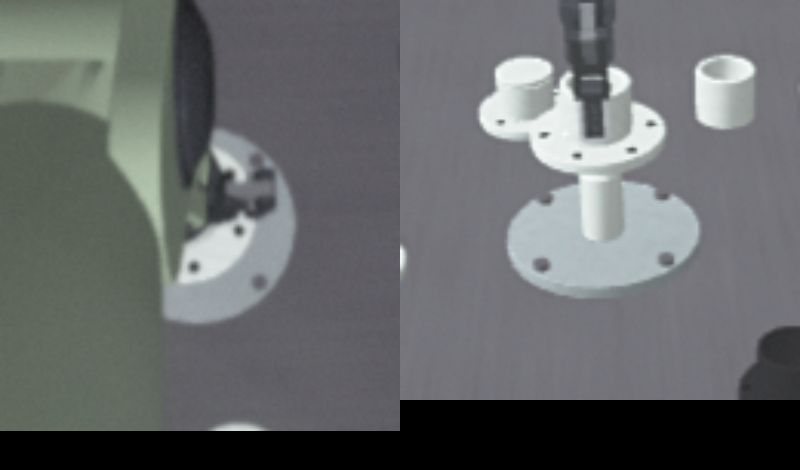

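```bash
python3 - <<'E'
from m import *
k=400/130
f=lambda x,y,z:onz("side",((x-400)/k+180-.3,y/k+130-.3),z)[:2]
print(circ(np.array([f(x,y,102.5) for x,y in[(544,135),(577,156),(631,150),(651,124)]])))
B=[(545,200),(662,195),(542,264),(666,259)]
for z in (12,15,17): print(circ(np.array([f(x,y,z) for x,y in B])))
print("foot front",f(602,240,12)+[0,16])
si=cv2.imread("pics/side2.png")
g=si.min(2).astype(int)
for r in (190,195,200): print(r,g[r,232:262])
print(g[195:216,245])
print(proj("side",[505.7,54.5,12]),proj("side",[505.7,54.5,40]))
E
```

```text
(array([506.8,  53. ]), 79.7, 0.14)
(array([507.2,  57.7]), 130.0, 0.04)
(array([507.2,  53.1]), 129.4, 0.04)
(array([507.3,  50.1]), 129.0, 0.04)
foot front [505.28177858  57.53416542]
190 [124 126 146 165 179 181 208 230 230 225 217 208 194 178 166 161 152 154
 151 146 176 182 182 183 181 182 184 195 176 148]
195 [183 180 180 180 178 178 190 230 231 225 218 209 195 180 167 159 152 151
 150 145 156 176 182 181 182 182 181 179 179 181]
200 [182 181 180 181 179 177 182 227 231 226 220 210 195 181 165 156 151 150
 150 145 154 174 176 178 177 177 177 178 177 179]
[180 180 181 181 181 181 181 183 181 181 182 182 181 173 179 177 177 177
 176 177 177]
[245.43523092 204.67285447] [244.85022252 194.74314503]
```

```bash
python3 - <<'E'
from m import *
si=cv2.imread("pics/side0.png");im=cv2.imread("pics/top0.png")
print(si.min(2)[198:214,236:254])
b=cv2.resize(si[165:235,205:290],None,fx=8,fy=8,interpolation=cv2.INTER_CUBIC);cv2.imwrite("pics/c5.png",b)
# plate silhouettes side: grey mask lower contour
m=im.min(2)
for z in(9,11,12): print(fl("top",im,(215,245),z,105))
E
```

```text
[[177 176 180 227 229 224 218 209 191 180 163 155 148 151 148 143 154 173]
 [178 175 179 228 230 224 218 209 192 180 164 153 150 149 148 144 153 172]
 [178 175 179 227 230 224 218 208 193 179 164 154 150 149 149 144 153 171]
 [180 177 178 217 227 225 219 209 195 180 163 153 152 148 148 144 146 172]
 [180 177 180 218 227 225 219 208 194 178 165 155 151 149 148 141 145 170]
 [177 176 178 215 228 224 219 209 193 180 164 154 150 149 148 143 145 169]
 [176 176 176 206 226 225 218 207 193 180 165 154 150 148 148 143 146 169]
 [175 176 177 200 228 227 219 208 194 178 164 153 150 146 145 144 162 176]
 [176 174 173 181 230 230 221 210 195 180 164 152 150 145 146 153 172 178]
 [174 176 174 174 182 213 225 210 194 179 164 153 150 150 160 171 175 176]
 [176 176 175 175 173 175 167 178 180 171 165 162 165 172 174 175 178 177]
 [176 176 175 177 173 171 170 174 177 176 178 175 177 177 176 176 177 176]
 [172 175 176 175 174 174 174 174 176 177 175 178 174 175 175 174 174 174]
 [175 175 175 176 174 175 173 174 174 174 175 176 173 175 172 173 173 173]
 [175 176 176 174 175 176 177 174 175 175 177 175 175 175 175 173 172 171]
 [175 176 175 173 174 176 176 171 174 173 174 176 176 176 175 174 171 173]]
((array([505.6,  55.8]), 150.6, 0.67), 182)
((array([505.4,  55.6]), 150.3, 0.67), 182)
((array([505.3,  55.5]), 150.1, 0.67), 182)
```

View pics/c5.png

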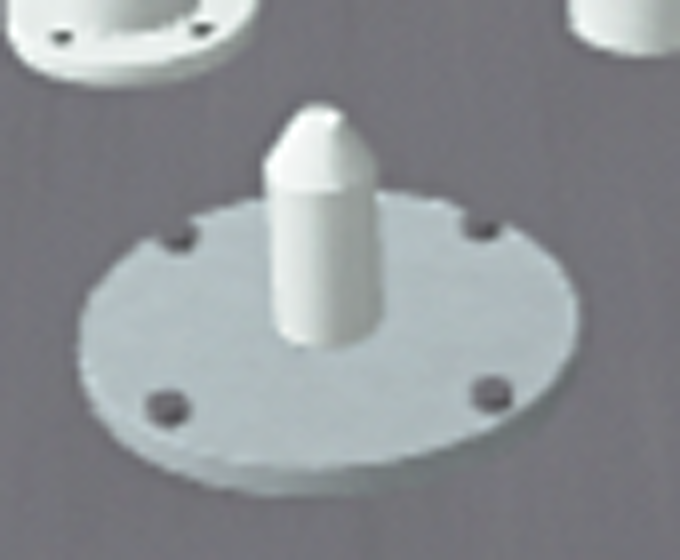

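```bash
python3 - <<'E'
from m import *
f=lambda x,y,z:onz("side",(x/8+205-.45,y/8+165-.45),z)[:2].round(1)
print("shoulder",f(322,191,66)+[0,16],"foot",f(322,347,12)+[0,16])
# plate top face rim points
pts=[(80,330),(100,280),(130,248),(215,205),(260,197),(400,192),(440,200),(520,235),(560,270),(578,310),(545,385),(470,435),(400,460),(310,468),(230,464),(150,435),(110,400)]
print(circ(np.array([f(x,y,12) for x,y in pts])))
print([f(x,y,12) for x,y in[(385,191),(310,468)]])
print("nose back",f(322,103,82)-[0,6])
# bolt head with top face z17 dark bottom edge etc
print(circ(np.array([f(x,y,14.5) for x,y in [(180,237),(481,227),(169,408),(492,394)]])))
E
```

```text
shoulder [506.7  56.4] foot [504.   56.7]
(array([505.7,  54.6]), 149.6, 0.99)
[array([525.1, 127. ]), array([499.6, -20.3])]
nose back [507.8  56.9]
(array([506.6,  54.4]), 130.2, 0.05)
```

```bash
python3 - <<'E'
from m import *
bot.movel([506,55.5,106],max_speed=50)
for z,v in((70,50),(32,50),(24,20)):
    h=bot.movel([506,55.5,z],max_speed=v,threshold=6)
    s=bot.get_state();print(z,h,s["t"],s["tcp_pos"].round(1),s["contact_force"].round(1),s["wrist_torque"].round(2))
    if h: break
si=imaging.capture("side");cv2.imwrite("pics/side3.png",si)
cv2.imwrite("pics/c6.png",cv2.resize(si[120:260,170:320],None,fx=4,fy=4))
E
```

```text
70 False 7.9833 [506.2  55.5  70.1] [ 0.  -0.7 -8.8] [ 0.01 -0.    0.02]
32 False 8.8917 [506.3  55.5  32.1] [ 0.4  0.1 -8. ] [-0.03  0.03 -0.01]
24 True 9.25 [506.6  55.5  26.4] [-0.2  1.6  5.7] [-0.13  0.08  0.02]
```

View pics/c6.png

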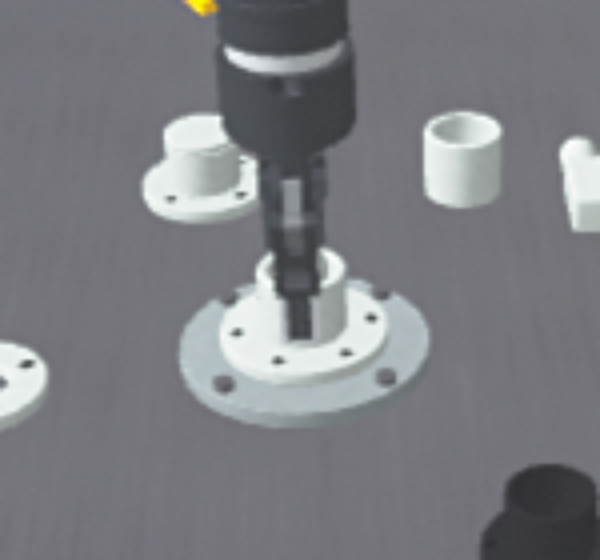

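```bash
python3 - <<'E'
from m import *
bot.grip(1.0)
bot.movel([506,55.5,60],max_speed=80)
bot.movel([506,55.5,150])
O=[np.pi,0,0]
bot.move_ptp([630.5,-265.2,110],O)
for n in("top","side"): cv2.imwrite(f"pics/{n}4.png",imaging.capture(n))
print(bot.movel([630.5,-265.2,12.5],max_speed=100,threshold=15))
bot.grip(0.0,70)
s=bot.get_state();print(s["t"],s["tcp_pos"],s["opening"],s["contact_force"])
bot.movel([630.5,-265.2,40],max_speed=80)
bot.movel([630.5,-265.2,160])
s=bot.get_state();print(s["t"],s["tcp_pos"],s["opening"],s["contact_force"])
for n in("top","side"): cv2.imwrite(f"pics/{n}5.png",imaging.capture(n))
im=cv2.imread("pics/top4.png");si=cv2.imread("pics/side4.png");s5=cv2.imread("pics/side5.png")
print(fl("top",im,(205,245),11,105))
out=np.zeros((600,800,3),np.uint8)
out[:400,:400]=cv2.resize(im[200:300,180:280],(400,400),interpolation=2);out[:400,400:]=cv2.resize(si[150:250,195:295],(400,400),interpolation=2)
cv2.imwrite("pics/c7.png",out[:400]);cv2.imwrite("pics/c8.png",cv2.resize(s5[150:320,250:400],None,fx=3.5,fy=3.5))
E
```

```text
False
14.075 [ 631.08824116 -265.35640808   13.61792762] 0.5469768376338491 [-1.08875341  0.16258739  5.95936292]
15.5167 [ 629.70749941 -264.78957616  158.69428768] 0.5490001018313981 [ 0.25110739  0.56250459 -3.18256065]
((array([517.5,  48.8]), 131.8, 9.49), 175)
```

View pics/c7.png

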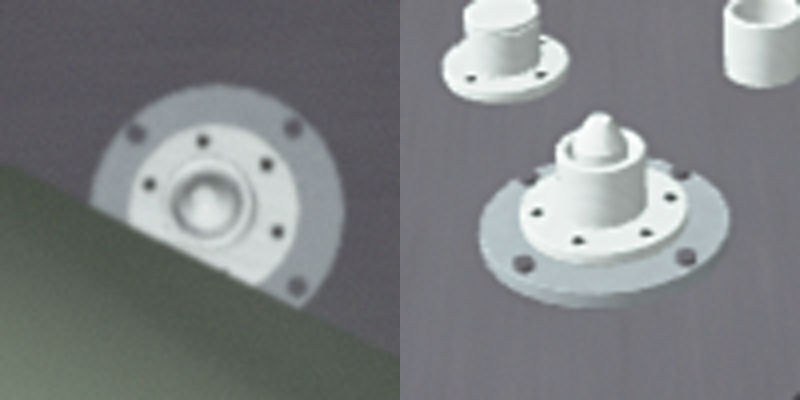

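View pics/c8.png

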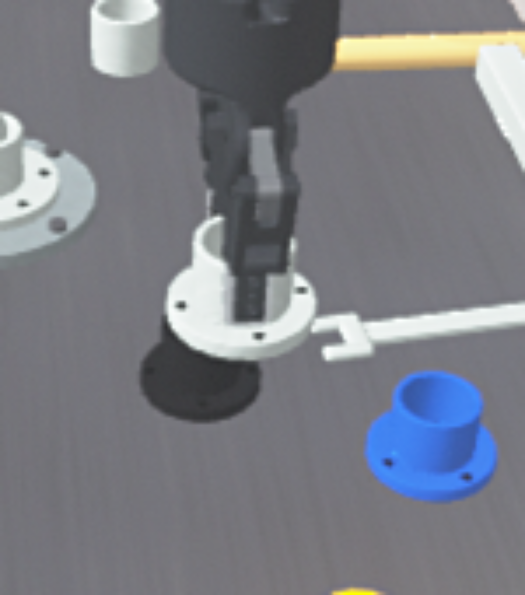

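```bash
python3 - <<'E'
from m import *
f=lambda x,y,z:onz("side",(x/3.5+250-.35,y/3.5+150-.35),z)[:2].round(1)
print(circ(np.array([f(*p,157) for p in[(181,305),(259,336),(302,290)]])))
t=(317-.0)
print("flange x mid", (f(167,300,155)+f(317,300,155))/2)
# seated wide hub
g=lambda x,y,z:onz("side",((x-400)/4+195-.4,y/4+150-.4),z)[:2].round(1)
print(circ(np.array([g(*p,22) for p in[(537,212),(578,240),(646,233),(670,197)]])))
h=lambda x,y,z:onz("top",(x/4+180-.4,y/4+200-.4),z)[:2].round(1)
print(circ(np.array([h(*p,22) for p in[(202,141),(266,164),(278,231),(149,184)]])))
print(bot.get_state()["t"])
E
```

```text
(array([ 630.1, -267.8]), 59.8, 0.0)
flange x mid [ 630.3  -266.85]
(array([506.7,  56.2]), 79.7, 0.23)
(array([506. ,  56.2]), 80.4, 0.01)
15.6167
```

```bash
python3 - <<'E'
from m import *
bot.movel([506,55.5,160],max_speed=200)
bot.movel([506,55.5,108],max_speed=80)
si=imaging.capture("side");cv2.imwrite("pics/side6.png",si)
cv2.imwrite("pics/c9.png",cv2.resize(si[120:260,170:320],None,fx=4,fy=4))
for z,v in((80,40),(72.5,15)):
    h=bot.movel([506,55.5,z],max_speed=v,threshold=5)
    s=bot.get_state();print(z,h,s["t"],s["tcp_pos"].round(1),s["contact_force"].round(1),s["wrist_torque"].round(2))
    if h: break
si=imaging.capture("side");cv2.imwrite("pics/side7.png",si)
cv2.imwrite("pics/c10.png",cv2.resize(si[120:260,170:320],None,fx=4,fy=4))
E
```

```text
80 False 19.1833 [506.1  55.5  80.1] [-0.1 -0.4 -3.7] [-0.01  0.05 -0.05]
72.5 True 19.5667 [506.4  55.5  75.6] [-1.  -0.   4.5] [ 0.06  0.05 -0.02]
```

View pics/c10.png

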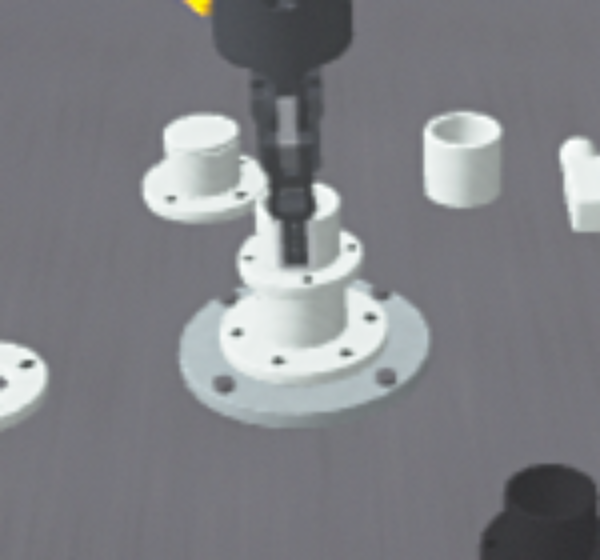

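Contact at TCP z of about 75.6, expected about 75. The small hub's flange sits squarely on the wide neck. I'll release it, retreat and check.

```bash
python3 - <<'E'
from m import *
bot.grip(1.0)
bot.movel([506,55.5,110],max_speed=60)
bot.movel([506,55.5,190])
bot.move_ptp([400,-250,230],[np.pi,0,0])
s=bot.get_state();print(s["t"],s["contact_force"].round(1))
im=imaging.capture("top");si=imaging.capture("side");cv2.imwrite("pics/top8.png",im);cv2.imwrite("pics/side8.png",si)
out=np.hstack([cv2.resize(im[200:300,180:280],(400,400),interpolation=2),cv2.resize(si[130:240,190:300],(400,400),interpolation=2)])
cv2.imwrite("pics/c11.png",out)
E
```

```text
22.7417 [ 0.  -0.   0.4]
```

View pics/c11.png

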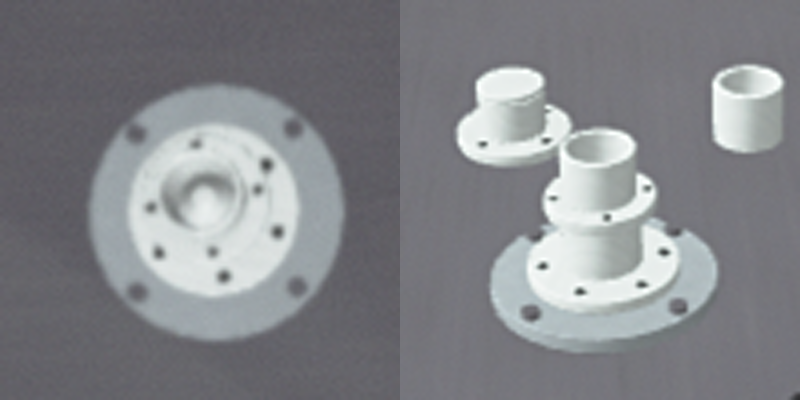

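View pics/side8.png

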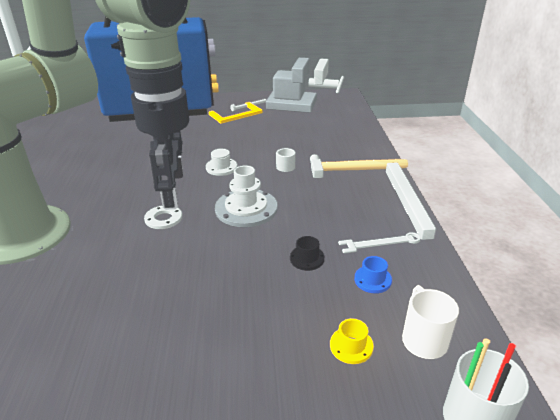

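```bash
python3 - <<'E'
from m import *
print(tri((180+204/4-.4,200+195/4-.4),(190+(598-400)*110/400-.4,130+148*110/400-.4)))
print(bot.sign_off())
E
```

```text
(array([505.60311201,  52.59837981, 106.38764049]), np.float64(3.1790172002722987))
the job is handed in; nothing more can be done
None
```

The fixture is loaded and handed in at about 23 s of the 54 s allowed. The wide hub is over the spigot, flange down on the plate. The small hub is on top of it, flange down. Both were lowered until they touched, then released. The capped hub and the look-alikes were not touched.

**Seating:** the wide hub made contact at a TCP height of 26.4 mm, about 26 expected. The small hub made contact at 75.6 mm, about 75 expected.

**Last pictures:** the stack stands upright with the arm clear of it, and the force reading is about 0. Across the two views, the small hub's rim comes out at z ≈ 106.4 mm, against 106 for fully home.

**Disagreements:** the two views' rays for that rim passed 3.2 mm apart. My estimates of the spigot's y ranged from about 50 to 58 mm. I used 55.5 mm, and both hubs went down over the spigot with no contact until they seated.

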